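# Click the day dial on to red

### The arm

A 7-joint arm with a two-finger parallel gripper is mounted at the origin on the work surface. World frame = base frame: x ahead of the robot, y to its left, z up, the work surface at z = 0. Lengths are in m, angles in rad, forces in N, time in s.
With the tool pointing down it reaches from about 0.4 to 0.85 m from the base axis. Payload 10.4 kg.
Tool frame: the origin (TCP) lies on the mounting face of the last link; the fingertips stand 173 mm ahead of it and the grasp point (between the pads) lies 155 mm ahead of it (manip.tip_extent is the distance from the TCP to the fingertips, in m); z points along the fingers, y is the line along which they close (so a half turn about z gives the same grasp; the last joint's range is limited). The gripper opens to 85 mm and grips with 20 to 120 N. Pads are 22 mm wide; open, the fingers measure 114 mm over their backs; the gripper's body (76 mm by 85 mm) begins 54 mm behind the grasp point. The pads swing forward as they close: fully open they stand 13 mm farther back than shut.
Start: joints at [-1.248, 0.332, -0.065, 1.46, 0.022, 1.35, -0.088], TCP at [0.212, 0.588, 0.405] pointing down, gripper open.
Joint ranges: [-2.6, 2.6], [-0.5, 2.12], [-1.47, 1.34], [0.16, 2.42], [-1.27, 4.41], [0.06, 2.06], [-2.6, 2.6]. Speed limits (rad/s): [2.22, 2.22, 2.79, 2.79, 3.14, 3.14, 3.14].

### API

Orientations are given as a unit quaternion [x, y, z, w].
In Python, from workcell import manip gives the robot as it stands.
- The arm moves only by the tool move_arm, never from a script. Its argument "plan" is one flat list of numbers, 7 for each row, row after row: the turn, a rotation vector about the tool's x, y, z in rad, then the shift along the tool's x, y, z in m, then the finger opening in m, from 0 to 0.0854. In form: [ax, ay, az, dx, dy, dz, gripper, ax, ay, az, dx, dy, dz, gripper, ...]. A call has 1 to 12 rows; each row is the pose to reach, as a shift and turn from the pose commanded when the call began, along the tool's axes at that moment; what a row does not reach only later rows make up. A row lasts 1/8 s, in which the tool goes at most 62.5 mm and 10.7 degrees, less where a joint would pass 70% of its speed; a pose out of reach is approached as far as the arm can. A call with a gripper value outside its range is refused whole. The fingers move at their own pace and stop on an object; "squeeze" is the grip in N (left out, the last holds). Time passes only in rows, so rows that repeat a pose let the fingers close. It gives the time, the measured TCP pose, the force, the opening and the grip force at its end, in the units of the state.
- manip.get_obs(): the state, without advancing time (a new reading comes with each control period).
- manip.camera(name): name is "scene" or "top" or "wrist"; returns a dict with "color" (400x640x3 uint8, red, green, blue), "fx", "fy", "cx", "cy" (pixels), "cam_to_world" (4x4, takes a point from camera to world coordinates); the wrist camera has in their place "mount" (4x4, takes a point from camera to tool coordinates, whose origin is the TCP and whose axes are the flange's). Camera axes: x right, y down, z forward; pixel columns grow to the right and rows downward; lengths in m; the calibration is good to about 2 mm. The wrist camera is an equidistant fisheye: a pixel r from the principal point sees the ray r / f radians off the axis. A picture is of the moment at which its call begins: read the wrist's pose just before it. There is no depth.
- manip.hand_in(): hands the job in; it is judged then, once.
Trained networks look in a picture, given as the dict that the camera call returned (one of the last four; its "shot" number tells which), for a name from the list of things; names that differ only in an ending like _2 or _b are one class to them, and where a whole thing is asked for, a point or a joint stands for the part that bears it (a point fixed in the world has none). Each returns a list of dicts, best first, with "conf" (0 to 1); they miss things now and then, are a little off and sometimes report something else, mostly with a low value. They report only what shows in the picture. A call takes as long as a camera call.
- manip.look_for(picture, label): "position" ([x, y, z] in m, in the coordinates of the camera as it stood for that picture, good to about 4 mm: the middle of the surface that is visible of it).
- manip.silhouettes(picture, label): "pixels" (400x640 bool, what is visible of it).
- manip.tip_of(picture, label): "position" ([x, y, z] in m, in the coordinates of the camera as it stood for that picture, good to about 4 mm: a listed point, or the origin of a listed thing).
The state is a dict: "clock": time; "joint_pos": joint angles; "joint_velocities": joint speeds; "tau": joint torques, N m; "position": TCP position; "ee_rot": TCP orientation; "ft_force": force on the tool from outside, world axes, zero at the start; "torque": the same for the moment, N m; "grip_width": opening from 0.0 (shut) to 1.0 (fully open); "grasp_force": force on a finger pad.
Only numpy, scipy, OpenCV 4.12 (cv2) and the standard library are available. Lean on these libraries where they do the work, as an engineer would, in place of code of your own. Each camera call takes 0.05 s, during which the arm holds its last target. There are 200 camera calls.

### The job

Advance the coffee bar's day dial to red: flick the coloured lugs on the edge of its wheel clockwise (seen from above) with a fingertip, click by click, until the red lug rests in its notch at the orange pointer, without ever going past red. Let the wheel settle with blue at the pointer before the last click. Push gently, pinch and lift nothing, and leave the cup, tamper and jar where they stand.

Things in the scene. Friction and masses are not known exactly. Their poses are not given: they have to be found in the camera images.
- day_dial: the day dial, fixed to the counter. Origin: on the counter under the wheel's axis; z up; x towards the pointer, away from the robot (yaw within 0.5 rad). Wooden foot plate 12 mm high (x -63 to 87, y +-65 mm), black drum of radius 34 mm up to z 41 mm, on it the flat wheel. Black pointer post at x 70 to 86, y +-12 mm, up to z 68 mm; the wheel's robot side is free
- hub (a point): centre of the aluminium wheel's top face, z 60 mm; hub cap to 64 mm. Disc of radius 38 mm with 7 even lugs (51.4 deg apart) like spokes out to radius 60 mm, each 10 mm wide; disc and lugs z 44 to 60 mm. Between lugs, outside the disc, free air down to the foot plate. Each lug and its dot on the disc has one colour, counter-clockwise from above: white, yellow, green, blue, red, grey, black
- pointer (a point): tip of the small orange pointer, 67 mm from the wheel's axis along the dial's x axis, 66 mm above the counter
- red_lug (a point): middle of the red lug's outer end face, 60 mm from the axis, 52 mm above the counter; turns with the wheel. In general a lug lies at dial angle (its colour's joint value minus the joint's value), counter-clockwise from the dial's x axis
- wheel (a joint): wheel angle, rad, grows clockwise from above: 0 = red at the pointer, -0.898 blue, -1.795 green, -2.693 yellow, -3.590 white; starts on green, yellow or white. One click = 0.898. A spring roller holds each notch: 2 to 3 N at a lug's end turns it; past half-way it snaps into the next notch, before that it springs back. Stops: behind white, and two clicks past red
- cup_mid (a point): bystander near the dial: centre of a loose blue cup, 72 mm wide, 65 mm high
- tamper_mid (a point): bystander near the dial: centre of a loose steel tamper, 58 mm wide, 90 mm high
- jar_mid (a point): bystander near the dial: centre of a loose amber jar with a steel lid, 60 mm wide, 85 mm high

How it is judged:
On the way:
1. the wheel rests in the blue notch, the one before red (value of joint wheel between -1.048 and -0.748 rad and velocity of joint wheel between -0.05 and 0.05 rad/s), for 0.2 s.
At the end, for the whole second after the job is handed in: the wheel rests in the red notch (joint within 0.12 rad of 0, turning slower than 0.05 rad/s) and cup, tamper and jar are within 20 mm of where they stood (value of joint wheel between -0.12 and 0.12 rad and velocity of joint wheel between -0.05 and 0.05 rad/s and distance of each of cup_mid, tamper_mid, jar_mid from where it was at the start of the episode below 0.02 m); the robot touches nothing.
It fails at once if the wheel goes past red (more than half a click beyond it) (value of joint wheel above 0.45 rad).
It fails at once if the fingers push on the dial harder than 20 N, or pinch it (contact force between the fingers and day_dial above 20 N).
It fails at once if the cup, tamper or jar is moved by more than 20 mm or lifted (distance of any of cup_mid, tamper_mid, jar_mid from where it was at the start of the episode above 0.02 m).
It also fails if it takes over 64 s, if anything falls off the work surface, if the arm or the gripper's body presses on something with over 40 N, if the wrist force passes 120 N, or if a joint passes its speed limit or range.

## Working session

There is one attempt and no reset: what is moved stays moved. The work goes in short steps, Python scripts to look and compute and a tool call to move; the robot and the scene stay as the last step left them, time stands still between calls to the robot, and variables do not carry over. Pictures are saved under pics/ and viewed, at most 10 in all, crops included, and the job is handed in when it is done.

Besides the shell and the picture viewer there is one more tool, called as name(argument=value, ...), one argument or row to a line, values as JSON. move_arm: Moves the arm, as the interface text tells. Its arguments: {"type":"object","properties":{"plan":{"type":"array","items":{"type":"number"}},"squeeze":{"type":"number"}},"required":["plan"]}

```bash
mkdir -p pics; cat > h.py <<'E'
import numpy as np, cv2
from workcell import manip
from scipy.spatial.transform import Rotation as R
def save(c,n): cv2.imwrite('pics/'+n,c['color'][:,:,::-1])
def T_of(o):
    T=np.eye(4);T[:3,:3]=R.from_quat(o['ee_rot']).as_matrix();T[:3,3]=o['position'];return T
def shot(name):
    o=manip.get_obs();c=manip.camera(name)
    c['T']=c['cam_to_world'] if name!='wrist' else T_of(o)@c['mount']
    return c
def w(c,p): return (np.array(c['T'])@np.r_[p,1])[:3]
E
python3 - <<'E'
from h import *
np.set_printoptions(precision=3,suppress=True)
o=manip.get_obs();print(o);print(R.from_quat(o['ee_rot']).as_matrix(),manip.tip_extent)
ims=[]
for n in ['scene','top','wrist']:
    c=shot(n);save(c,n+'0.png')
    for l in ['day_dial','hub','pointer','red_lug','cup_mid','tamper_mid','jar_mid']:
        r=manip.tip_of(c,l)
        print(n,l,[(round(d['conf'],2),w(c,d['position'])) for d in r[:2]])
E
```

```text
{'clock': 0.0, 'joint_pos': array([-1.248,  0.333, -0.065,  1.461,  0.022,  1.35 , -0.088]), 'joint_velocities': array([ 0.001,  0.   , -0.   , -0.   ,  0.   , -0.001,  0.001]), 'tau': array([  0.001, -62.546,   0.049, -39.158,   0.016,   0.01 ,  -0.   ]), 'position': array([0.212, 0.588, 0.404]), 'ee_rot': array([ 0.172,  0.985, -0.001, -0.   ]), 'ft_force': array([-0.492,  0.499,  0.175]), 'torque': array([ 0.057, -0.027, -0.063]), 'grasp_force': 0.0, 'grip_width': 1.0000634778391433}
[[-0.941  0.339 -0.   ]
 [ 0.339  0.941 -0.001]
 [-0.    -0.001 -1.   ]] 0.1734
scene day_dial [(0.67, array([ 0.526, -0.062, -0.003])), (0.31, array([ 0.7  , -0.036,  0.046]))]
scene hub [(0.95, array([ 0.53 , -0.065,  0.058]))]
scene pointer [(0.78, array([ 0.59 , -0.093,  0.061]))]
scene red_lug [(0.6, array([ 0.477, -0.037,  0.053]))]
scene cup_mid [(0.65, array([0.632, 0.121, 0.038]))]
scene tamper_mid [(0.72, array([ 0.701, -0.032,  0.046]))]
scene jar_mid [(0.73, array([ 0.427, -0.207,  0.045]))]
top day_dial [(0.97, array([ 0.528, -0.064,  0.   ]))]
top hub [(0.73, array([ 0.53 , -0.061,  0.065]))]
top pointer [(0.7, array([ 0.587, -0.095,  0.066]))]
top red_lug [(0.83, array([ 0.478, -0.037,  0.053]))]
top cup_mid [(0.69, array([0.633, 0.117, 0.031]))]
top tamper_mid [(0.85, array([ 0.702, -0.035,  0.043]))]
top jar_mid [(0.88, array([ 0.429, -0.205,  0.04 ]))]
wrist day_dial []
wrist hub []
wrist pointer []
wrist red_lug []
wrist cup_mid []
wrist tamper_mid [(0.31, array([ 0.432, -0.209,  0.041]))]
wrist jar_mid [(0.73, array([ 0.431, -0.208,  0.042]))]
```

```bash
python3 - <<'E'
import cv2,numpy as np
a=cv2.imread('pics/top0.png');b=cv2.imread('pics/scene0.png')
cv2.imwrite('pics/m0.png',cv2.resize(np.vstack([a,b]),(480,600)))
E
python3 - <<'E'
from h import *
c=shot('top'); T=np.linalg.inv(c['T'])
p=T@[.529,-.063,.06,1]; u,v=int(c['fx']*p[0]/p[2]+c['cx']),int(c['fy']*p[1]/p[2]+c['cy']); print(u,v, c['T'][:3,3])
cv2.imwrite('pics/crop0.png',cv2.resize(c['color'][v-70:v+70,u-90:u+90,::-1],(720,560),interpolation=cv2.INTER_CUBIC))
E
```

```text
374 238 [0.47242101 0.04785891 0.95105764]
```

View pics/m0.png

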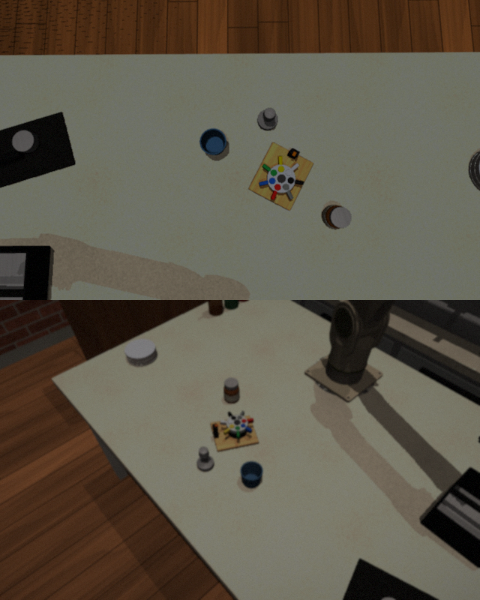

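View pics/crop0.png

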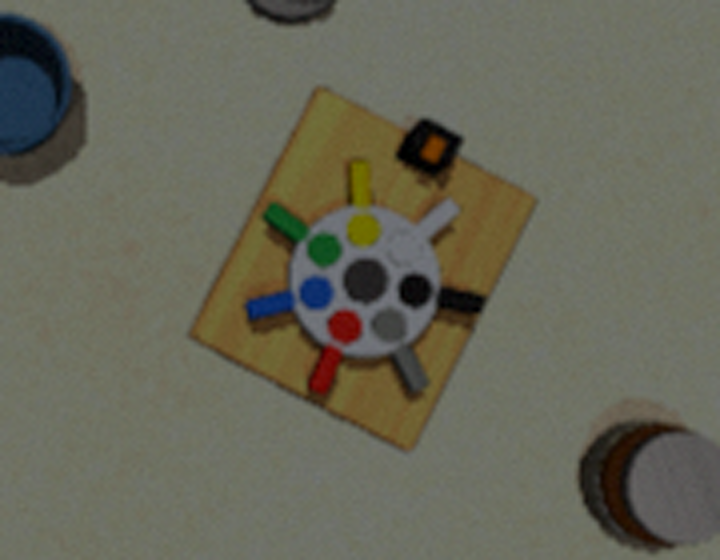

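The top view, with +x up and +y left, shows the dial at about yaw −28° with the pointer at upper right, crop (433,148). White (450,210) and yellow (360,165) lie either side of it, and red (320,390) is on the robot side. The cup, tamper and jar stand well clear of the robot side. I'll go above the robot side and look from close by.

move_arm(
  plan=[0,0,1.71,-0.46,-0.497,0.084,0,0,0,1.71,-0.46,-0.497,0.084,0,0,0,1.71,-0.46,-0.497,0.084,0,0,0,1.71,-0.46,-0.497,0.084,0,0,0,1.71,-0.46,-0.497,0.084,0,0,0,1.71,-0.46,-0.497,0.084,0,0,0,1.71,-0.46,-0.497,0.084,0,0,0,1.71,-0.46,-0.497,0.084,0,0,0,1.71,-0.46,-0.497,0.084,0,0,0,1.71,-0.46,-0.497,0.084,0,0,0,1.71,-0.46,-0.497,0.084,0,0,0,1.71,-0.46,-0.497,0.084,0],
  squeeze=20,
)

```text
clock: 2.75
position: [0.4767, -0.0396, 0.3205]
ee_rot: [0.858, 0.514, -0.0, 0.001]
ft_force: [-0.0, 0.8, 0.6]
grip_width: 0.001
grasp_force: 0.0
```

```bash
cat >> h.py <<'E'
np.set_printoptions(precision=3,suppress=True)
def report(names=('wrist','top','scene')):
    P={}
    for n in names:
        c=shot(n)
        for l in ['hub','pointer','red_lug','jar_mid']:
            r=manip.tip_of(c,l)
            if r: P[l]=w(c,r[0]['position']); print(n,l,round(r[0]['conf'],2),P[l])
        last=c
        if 'hub' in P and 'red_lug' in P and 'pointer' in P:
            a=np.arctan2(*(P['pointer']-P['hub'])[1::-1]);b=np.arctan2(*(P['red_lug']-P['hub'])[1::-1])
            print(n,'yaw',np.degrees(a),'red world',np.degrees(b),'red dial',np.degrees(b-a))
        if n=='wrist': W=c
    return W if 'wrist' in names else last
E
python3 - <<'E'
from h import *
o=manip.get_obs();print(o['clock'],o['position'],R.from_quat(o['ee_rot']).as_matrix(),o['joint_pos'],o['grip_width'])
c=report();save(c,'w1.png');print(c['mount'])
E
```

```text
2.75 [ 0.477 -0.04   0.321] [[ 0.472  0.881  0.   ]
 [ 0.881 -0.472 -0.002]
 [-0.001  0.001 -1.   ]] [-0.59   0.068  0.605  1.972 -0.041  1.113 -0.46 ] 0.001331024684504188
wrist hub 0.86 [ 0.533 -0.063  0.061]
wrist pointer 0.88 [ 0.586 -0.095  0.066]
wrist red_lug 0.76 [ 0.474 -0.035  0.05 ]
wrist yaw -30.194153373709714 red world 154.36707183061273 red dial 184.56122520432245
top pointer 0.8 [ 0.583 -0.096  0.07 ]
top yaw -32.843571714287194 red world 154.36707183061273 red dial 187.21064354489994
scene hub 0.97 [ 0.527 -0.065  0.06 ]
scene pointer 0.76 [ 0.591 -0.094  0.062]
scene red_lug 0.76 [ 0.473 -0.038  0.055]
scene jar_mid 0.56 [ 0.429 -0.205  0.044]
scene yaw -24.581314028377243 red world 153.02614835524452 red dial 177.60746238362174
[[ 0.001 -0.956 -0.294  0.074]
 [ 1.     0.001  0.001  0.   ]
 [-0.    -0.294  0.956  0.03 ]
 [ 0.     0.     0.     1.   ]]
```

View pics/w1.png

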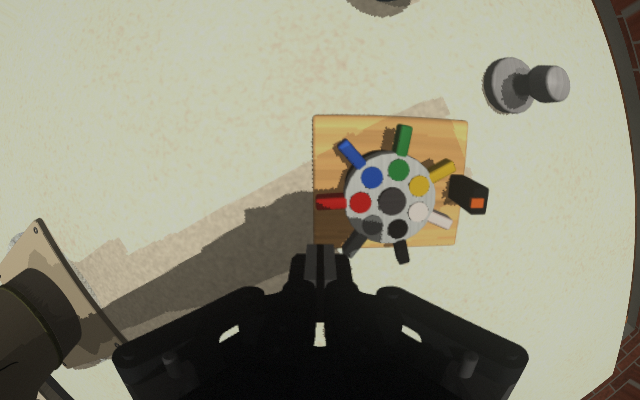

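In the wrist view, dial x is to the right and dial y is up. Red lies at (330,202), nearly straight at the robot, and the pointer (478,203) sits between yellow (440,170) and white (440,222). So the wheel rests between notches, near −3.2 rad. Next I'll put the fingertip into the red/grey gap.

move_arm(
  plan=[0,0,0,-0.022,-0.004,0.0,0,0,0,0,-0.022,-0.004,0.0,0,0,0,0,-0.022,-0.004,0.03,0,0,0,0,-0.022,-0.004,0.06,0,0,0,0,-0.022,-0.004,0.08,0,0,0,0,-0.022,-0.004,0.08,0],
)

```text
clock: 4.25
position: [0.4617, -0.0532, 0.2397]
ee_rot: [0.856, 0.516, -0.001, -0.0]
ft_force: [0.2, 0.0, 0.5]
grip_width: 0.0
grasp_force: 0.0
```

```bash
python3 - <<'E'
from h import *
o=manip.get_obs();print(o['clock'],o['position'],o['ft_force'])
c=report(['wrist'])
cv2.imwrite('pics/w2.png',c['color'][100:340,180:560,::-1])
E
```

```text
4.25 [ 0.462 -0.053  0.24 ] [0.176 0.025 0.524]
wrist hub 0.8 [ 0.532 -0.061  0.063]
wrist pointer 0.59 [ 0.586 -0.094  0.07 ]
wrist red_lug 0.81 [ 0.474 -0.036  0.054]
wrist yaw -31.50442551880503 red world 156.43695027946129 red dial 187.9413757982663
```

View pics/w2.png

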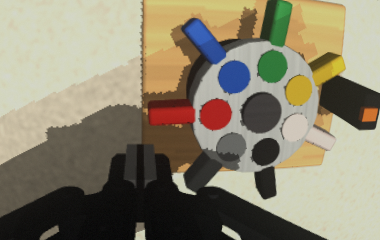

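The tips (crop 125–155, 145–185) only overlap the red lug end by about 3 mm radially. I'll go 8 mm inward, descend and push slowly.

move_arm(
  plan=[0,0,0,0,0.008,0,0,0,0,0,0,0.008,0.02,0,0,0,0,0,0.008,0.034,0,0,0,0,0,0.008,0.034,0,0,0,0,0.002,0.008,0.034,0,0,0,0,0.004,0.008,0.034,0,0,0,0,0.006,0.008,0.034,0,0,0,0,0.008,0.008,0.034,0,0,0,0,0.01,0.008,0.034,0,0,0,0,0.012,0.008,0.034,0,0,0,0,0.012,0.008,0.034,0],
)

```text
clock: 5.88
position: [0.4752, -0.0458, 0.2067]
ee_rot: [0.856, 0.517, 0.0, -0.0]
ft_force: [-0.3, 0.6, -0.4]
grip_width: -0.004
grasp_force: 0.0
```

```bash
python3 - <<'E'
from h import *
o=manip.get_obs();print(o['clock'],o['position'],o['ft_force'])
c=report(['wrist','top'])
c=shot('wrist')
cv2.imwrite('pics/w3.png',c['color'][100:340,180:560,::-1])
E
```

```text
5.875 [ 0.475 -0.046  0.207] [-0.281  0.591 -0.38 ]
wrist hub 0.67 [ 0.532 -0.062  0.061]
wrist pointer 0.67 [ 0.585 -0.095  0.064]
wrist red_lug 0.62 [ 0.48  -0.027  0.053]
wrist yaw -32.11192046562812 red world 145.8345876438331 red dial 177.9465081094612
top hub 0.88 [ 0.525 -0.064  0.066]
top pointer 0.67 [ 0.589 -0.096  0.066]
top jar_mid 0.79 [ 0.43  -0.207  0.041]
top yaw -27.054421406033914 red world 140.35885833004545 red dial 167.41327973607937
```

View pics/w3.png

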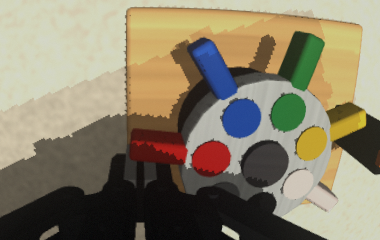

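The finger is now against the red lug (crop 130–185, 145), and the wheel has turned about 10°. I'll keep pushing gently.

move_arm(
  plan=[0,0,0,0.0015,0,0,0,0,0,0,0.003,0,0,0,0,0,0,0.0045,0,0,0,0,0,0,0.006,0,0,0,0,0,0,0.006,0,0,0],
)

```text
clock: 7.05
position: [0.4779, -0.0406, 0.2067]
ee_rot: [0.856, 0.517, 0.0, -0.0]
ft_force: [0.1, 0.4, -0.7]
grip_width: -0.0
grasp_force: 0.0
```

```bash
python3 - <<'E'
from h import *
o=manip.get_obs();print(o['clock'],o['position'],o['ft_force'])
c=report(['wrist','top'])
E
```

```text
7.05 [ 0.478 -0.041  0.207] [ 0.118  0.376 -0.682]
wrist hub 0.59 [ 0.534 -0.062  0.062]
wrist pointer 0.93 [ 0.586 -0.092  0.065]
wrist red_lug 0.67 [ 0.489 -0.021  0.052]
wrist yaw -29.888624578759877 red world 137.2431181109363 red dial 167.13174268969615
top pointer 0.98 [ 0.589 -0.095  0.067]
top jar_mid 0.9 [ 0.433 -0.208  0.046]
top yaw -30.89638314123415 red world 137.2431181109363 red dial 168.13950125217045
```

move_arm(
  plan=[0,0,0,0.0015,0,0,0,0,0,0,0.003,0,0,0,0,0,0,0.004,0,0,0,0,0,0,0.004,0,0,0],
)

```text
clock: 8.05
position: [0.4797, -0.0372, 0.2067]
ee_rot: [0.856, 0.517, 0.0, -0.0]
ft_force: [-0.0, -0.3, -0.4]
grip_width: 0.001
grasp_force: 0.0
```

```bash
python3 - <<'E'
from h import *
o=manip.get_obs();print(o['clock'],o['position'],o['ft_force'])
c=report(['wrist'])
cv2.imwrite('pics/w4.png',c['color'][100:340,180:560,::-1])
E
```

```text
8.05 [ 0.48  -0.037  0.207] [-0.001 -0.314 -0.421]
wrist hub 0.93 [ 0.535 -0.059  0.062]
wrist pointer 0.58 [ 0.587 -0.093  0.068]
wrist red_lug 0.63 [ 0.492 -0.018  0.051]
wrist yaw -32.94544290093588 red world 136.3689568957714 red dial 169.31439979670725
```

View pics/w4.png

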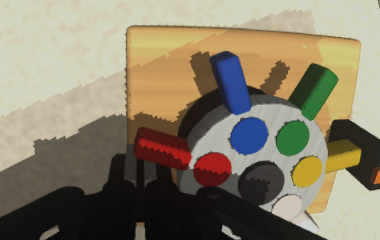

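```bash
cat >> h.py <<'E'
HUB=np.array([.5305,-.063])
def plane(c,z):  # world xy of every pixel on plane z, wrist fisheye
    v,u=np.mgrid[0:400,0:640].astype(float)
    a=(u-c['cx'])/c['fx'];b=(v-c['cy'])/c['fy']
    if 'mount' in c:
        r=np.hypot(a,b)+1e-9; d=np.stack([np.sin(r)*a/r,np.sin(r)*b/r,np.cos(r)],-1)
    else: d=np.stack([a,b,np.ones_like(a)],-1)
    d=d@c['T'][:3,:3].T; t=(z-c['T'][2,3])/d[...,2]
    return c['T'][:2,3]+t[...,None]*d[...,:2]
COL={'yellow':((20,31),2*51.43-154.3),'green':((45,75),0),'blue':((100,122),0),'red':((174,6),0)}
VAL={'yellow':-154.29,'green':-102.86,'blue':-51.43,'red':0}
def dots(name,hub=HUB,yaw=None):
    c=shot(name);h=cv2.cvtColor(c['color'],cv2.COLOR_RGB2HSV).astype(int);X=plane(c,.06)
    P=plane(c,.066);dp=np.linalg.norm(P-hub,axis=-1)
    o=(h[...,0]>5)&(h[...,0]<16)&(h[...,1]>190)&(h[...,2]>90)&(dp>.058)&(dp<.085)
    if o.sum()>5: q=P[o].mean(0);y=np.degrees(np.arctan2(*(q-hub)[::-1]));print(name,'pointer',q,'yaw',y)
    y=y if yaw is None else yaw
    d=np.linalg.norm(X-hub,axis=-1); out={}
    for k,((lo,hi),_) in COL.items():
        H=h[...,0];m=((H>=lo)&(H<=hi) if lo<hi else (H>=lo)|(H<=hi))&(h[...,1]>130)&(h[...,2]>40)&(d<.036)&(d>.015)
        if m.sum()>8:
            p=X[m].mean(0);a=np.degrees(np.arctan2(*(p-hub)[::-1]))
            j=(VAL[k]-(a-y)+180)%360-180
            print(name,k,int(m.sum()),'r',np.linalg.norm(p-hub),'joint deg(mod360)',j,j-360)
    return c
E
python3 - <<'E'
from h import *
dots('wrist');dots('top')
E
```

```text
wrist pointer [ 0.596 -0.101] yaw -29.92807658932791
wrist yellow 696 r 0.024921626533709763 joint deg(mod360) -152.89325443199056 -512.8932544319905
wrist green 831 r 0.024128757849130256 joint deg(mod360) -155.2359507843025 -515.2359507843025
wrist blue 1051 r 0.02418108639308155 joint deg(mod360) -158.55895552056 -518.55895552056
wrist red 1035 r 0.025305026320048767 joint deg(mod360) -160.02435120386733 -520.0243512038674
top pointer [ 0.594 -0.098] yaw -28.792631610620983
```

move_arm(
  plan=[0,0,0,0.0015,0,0,0,0,0,0,0.003,0,0,0,0,0,0,0.004,0,0,0,0,0,0,0.004,0,0,0],
)

```text
clock: 8.9
position: [0.4816, -0.0337, 0.2067]
ee_rot: [0.856, 0.517, 0.0, -0.0]
ft_force: [0.4, -1.1, -0.5]
grip_width: -0.003
grasp_force: 0.0
```

```bash
python3 - <<'E'
from h import *
o=manip.get_obs();print(o['clock'],o['position'],o['ft_force'])
dots('wrist');dots('top')
E
```

```text
8.9 [ 0.482 -0.034  0.207] [ 0.446 -1.142 -0.518]
wrist pointer [ 0.596 -0.101] yaw -30.008992918643344
wrist yellow 667 r 0.024934704088110105 joint deg(mod360) -152.4588858833818 -512.4588858833818
wrist green 818 r 0.024105730209117243 joint deg(mod360) -154.85663170007115 -514.8566317000711
wrist blue 1028 r 0.024175239110465194 joint deg(mod360) -158.43433935080688 -518.4343393508069
wrist red 993 r 0.02530793923352778 joint deg(mod360) -159.9400106361671 -519.9400106361671
top pointer [ 0.595 -0.098] yaw -28.5363796522548
```

The wheel now rests in the yellow notch. The dots give about −155° on average, it did not turn with the extra 4 mm of push, and force is starting to build. Next cycle: lift, go round behind the grey lug, descend, and push again.

move_arm(
  plan=[0,0,0,-0.005,0,0,0,0,0,0,-0.005,0,-0.02,0,0,0,0,-0.005,0,-0.042,0,0,0,0,-0.005,0,-0.042,0,0,0,0,-0.035,0.004,-0.042,0,0,0,0,-0.06,0.007,-0.042,0,0,0,0,-0.06,0.007,-0.042,0,0,0,0,-0.06,0.007,-0.03,0],
)

```text
clock: 10.0
position: [0.4601, -0.0897, 0.2364]
ee_rot: [0.856, 0.517, 0.001, 0.0]
ft_force: [-0.2, 0.5, 0.1]
grip_width: -0.002
grasp_force: 0.0
```

```bash
python3 - <<'E'
from h import *
o=manip.get_obs();print(o['clock'],o['position'],o['ft_force'])
c=dots('wrist');dots('top')
cv2.imwrite('pics/w5.png',c['color'][60:340,180:560,::-1])
E
```

```text
10.0 [ 0.46  -0.09   0.236] [-0.24   0.46   0.076]
wrist pointer [ 0.595 -0.098] yaw -28.470976373758408
wrist yellow 769 r 0.02436150423050362 joint deg(mod360) -153.33935261283537 -513.3393526128353
wrist green 776 r 0.024292464439834623 joint deg(mod360) -155.9201290139469 -515.920129013947
wrist blue 898 r 0.024942488699942908 joint deg(mod360) -157.534335917706 -517.534335917706
wrist red 966 r 0.025996671559359804 joint deg(mod360) -156.97804572852593 -516.9780457285259
top pointer [ 0.595 -0.098] yaw -28.819606991376695
top yellow 53 r 0.024989857233432344 joint deg(mod360) -153.3571441605303 -513.3571441605303
top green 45 r 0.024455197819738282 joint deg(mod360) -154.23740783413004 -514.2374078341301
top blue 52 r 0.024400252808602876 joint deg(mod360) -156.1478587603489 -516.1478587603489
top red 53 r 0.02512446224285617 joint deg(mod360) -156.64397877497223 -516.6439787749722
```

View pics/w5.png

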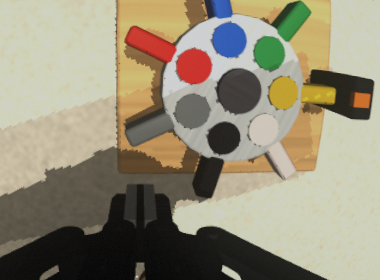

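Yellow sits in line with the pointer (crop 320,95 → 360,100), so this is the yellow notch. The fingers (140,190) stand below the gap between grey and black. Descend and push for the yellow → green click.

move_arm(
  plan=[0,0,0,0,0,0.018,0,0,0,0,0,0,0.031,0,0,0,0,0.004,0,0.031,0,0,0,0,0.01,0,0.031,0,0,0,0,0.015,0,0.031,0,0,0,0,0.02,0,0.031,0,0,0,0,0.025,0,0.031,0,0,0,0,0.03,0,0.031,0,0,0,0,0.035,0,0.031,0,0,0,0,0.039,0,0.031,0,0,0,0,0.042,0,0.031,0,0,0,0,0.042,0,0.031,0],
)

```text
clock: 11.6
position: [0.4783, -0.0521, 0.2053]
ee_rot: [0.856, 0.517, -0.001, -0.002]
ft_force: [-9.9, 2.9, 6.1]
grip_width: -0.002
grasp_force: 5.3
```

```bash
python3 - <<'E'
from h import *
o=manip.get_obs();print(o['clock'],o['position'],o['ft_force'])
dots('wrist',yaw=-28.7)
E
```

```text
11.6 [ 0.478 -0.052  0.205] [-9.883  2.896  6.149]
wrist pointer [ 0.596 -0.1  ] yaw -29.682471658930982
wrist yellow 742 r 0.025468671822693367 joint deg(mod360) -122.04831736703515 -482.04831736703517
wrist green 839 r 0.02455408111269528 joint deg(mod360) -123.14925927831618 -483.1492592783162
wrist blue 1123 r 0.024169627780324672 joint deg(mod360) -126.07331772290226 -486.0733177229023
wrist red 1274 r 0.0247073272450298 joint deg(mod360) -128.54084648350084 -488.54084648350084
```

There is a 10 N force along −dial x: the finger's inner edge is rubbing on the disc. I'll back out 6 mm radially, then go on.

move_arm(
  plan=[0,0,0,-0.001,-0.004,0,0,0,0,0,-0.001,-0.007,0,0,0,0,0,0,-0.007,0,0],
)

```text
clock: 12.02
position: [0.4733, -0.0495, 0.2059]
ee_rot: [0.856, 0.517, 0.0, 0.0]
ft_force: [0.1, 0.0, 0.4]
grip_width: 0.002
grasp_force: 0.0
```

```bash
python3 - <<'E'
from h import *
o=manip.get_obs();print(o['clock'],o['position'],o['ft_force'])
dots('wrist',yaw=-28.7)
E
```

```text
12.025 [ 0.473 -0.05   0.206] [0.069 0.023 0.37 ]
wrist pointer [ 0.596 -0.1  ] yaw -29.620319885393293
wrist yellow 710 r 0.025540217024709582 joint deg(mod360) -121.43791857058139 -481.43791857058136
wrist green 791 r 0.024565274714426127 joint deg(mod360) -122.26228337214022 -482.26228337214025
wrist blue 1051 r 0.02418796032828465 joint deg(mod360) -125.15209820336094 -485.15209820336094
wrist red 1218 r 0.0246777318706337 joint deg(mod360) -127.63917627981814 -487.6391762798181
```

move_arm(
  plan=[0,0,0,0.003,0,0,0,0,0,0,0.006,0,0,0,0,0,0,0.009,0,0,0,0,0,0,0.012,0,0,0,0,0,0,0.014,0,0,0,0,0,0,0.014,0,0,0],
)

```text
clock: 12.82
position: [0.4798, -0.0371, 0.2057]
ee_rot: [0.856, 0.517, 0.0, -0.0]
ft_force: [0.8, -0.2, -0.7]
grip_width: 0.002
grasp_force: 0.0
```

```bash
python3 - <<'E'
from h import *
o=manip.get_obs();print(o['clock'],o['position'],o['ft_force'])
dots('wrist',yaw=-28.7)
E
```

```text
12.825 [ 0.48  -0.037  0.206] [ 0.767 -0.192 -0.747]
wrist pointer [ 0.596 -0.101] yaw -29.926295063700646
wrist yellow 531 r 0.025784781987879164 joint deg(mod360) -109.59228906618989 -469.5922890661899
wrist green 665 r 0.02482421304775593 joint deg(mod360) -107.1334172326941 -467.1334172326941
wrist blue 897 r 0.02404294402501863 joint deg(mod360) -109.73404891244195 -469.73404891244195
wrist red 1091 r 0.024328648226661892 joint deg(mod360) -113.06457865896124 -473.06457865896124
```

move_arm(
  plan=[0,0,0,0.002,0,0,0,0,0,0,0.004,0,0,0,0,0,0,0.004,0,0,0],
)

```text
clock: 13.25
position: [0.4816, -0.0336, 0.2057]
ee_rot: [0.856, 0.517, 0.0, -0.0]
ft_force: [0.8, -0.1, -0.0]
grip_width: 0.002
grasp_force: 0.0
```

```bash
python3 - <<'E'
from h import *
o=manip.get_obs();print(o['clock'],o['position'],o['ft_force'])
dots('wrist',yaw=-28.7)
E
```

```text
13.25 [ 0.482 -0.034  0.206] [ 0.77  -0.076 -0.028]
wrist pointer [ 0.596 -0.101] yaw -29.97938835175114
wrist yellow 245 r 0.02460496617366746 joint deg(mod360) -109.33001478567756 -469.3300147856776
wrist green 627 r 0.024849781664971687 joint deg(mod360) -99.82345320956371 -459.8234532095637
wrist blue 844 r 0.02411242729245074 joint deg(mod360) -102.2668116248611 -462.26681162486113
wrist red 1053 r 0.024233695451970245 joint deg(mod360) -105.7870575870013 -465.7870575870013
```

The wheel is now at about −103°, the green notch. Next cycle, for green → blue, keeps the same radius.

move_arm(
  plan=[0,0,0,-0.006,0,0,0,0,0,0,-0.006,0,-0.02,0,0,0,0,-0.006,0,-0.042,0,0,0,0,-0.006,0,-0.042,0,0,0,0,-0.035,0,-0.042,0,0,0,0,-0.06,0,-0.042,0,0,0,0,-0.06,0,-0.042,0,0,0,0,-0.06,0,-0.03,0],
)

```text
clock: 14.3
position: [0.454, -0.0865, 0.2354]
ee_rot: [0.856, 0.517, 0.001, 0.0]
ft_force: [0.7, 0.2, 0.5]
grip_width: 0.004
grasp_force: 0.0
```

```bash
python3 - <<'E'
from h import *
o=manip.get_obs();print(o['clock'],o['position'],o['ft_force'])
dots('wrist',yaw=-28.7);dots('top',yaw=-28.7)
E
```

```text
14.3 [ 0.454 -0.086  0.235] [0.653 0.205 0.531]
wrist pointer [ 0.595 -0.098] yaw -28.4632289498649
wrist yellow 708 r 0.025030719350535115 joint deg(mod360) -100.6212724403841 -460.62127244038413
wrist green 678 r 0.024278113432813338 joint deg(mod360) -102.24278979855129 -462.24278979855126
wrist blue 782 r 0.02433717507545434 joint deg(mod360) -104.6785412210858 -464.67854122108577
wrist red 896 r 0.024936513354782152 joint deg(mod360) -106.32760394222605 -466.32760394222606
top pointer [ 0.595 -0.098] yaw -28.30952965936959
top yellow 54 r 0.025746981567849752 joint deg(mod360) -101.73903419184826 -461.73903419184825
top green 49 r 0.024938614533916027 joint deg(mod360) -102.24300418973377 -462.24300418973377
top blue 52 r 0.02434043764105036 joint deg(mod360) -103.09030115815838 -463.09030115815835
top red 51 r 0.024487497953459246 joint deg(mod360) -104.32142704502975 -464.32142704502974
```

move_arm(
  plan=[0,0,0,0,0,0.018,0,0,0,0,0,0,0.03,0,0,0,0,0.004,0,0.03,0,0,0,0,0.01,0,0.03,0,0,0,0,0.016,0,0.03,0,0,0,0,0.022,0,0.03,0,0,0,0,0.027,0,0.03,0,0,0,0,0.032,0,0.03,0,0,0,0,0.036,0,0.03,0,0,0,0,0.04,0,0.03,0,0,0,0,0.043,0,0.03,0,0,0,0,0.046,0,0.03,0],
)

```text
clock: 15.9
position: [0.4752, -0.0459, 0.2058]
ee_rot: [0.856, 0.517, 0.0, 0.0]
ft_force: [-2.5, -0.6, -0.1]
grip_width: -0.002
grasp_force: 0.9
```

```bash
python3 - <<'E'
from h import *
o=manip.get_obs();print(o['clock'],o['position'],o['ft_force'])
dots('wrist',yaw=-28.7)
E
```

```text
15.9 [ 0.475 -0.046  0.206] [-2.459 -0.623 -0.106]
wrist pointer [ 0.596 -0.1  ] yaw -29.59725275100008
wrist yellow 351 r 0.023638298968367243 joint deg(mod360) -76.07397555096453 -436.0739755509645
wrist green 637 r 0.02552150250245617 joint deg(mod360) -69.5587876560742 -429.5587876560742
wrist blue 785 r 0.024491410333756118 joint deg(mod360) -70.35525571503233 -430.35525571503234
wrist red 1047 r 0.024220161856696506 joint deg(mod360) -73.24705235887004 -433.24705235887006
```

move_arm(
  plan=[0,0,0,0.002,0,0,0,0,0,0,0.004,0,0,0,0,0,0,0.006,0,0,0,0,0,0,0.008,0,0,0,0,0,0,0.01,0,0,0,0,0,0,0.012,0,0,0,0,0,0,0.012,0,0,0],
)

```text
clock: 16.82
position: [0.4807, -0.0353, 0.2057]
ee_rot: [0.856, 0.517, 0.0, -0.0]
ft_force: [-0.6, 0.3, -0.2]
grip_width: 0.002
grasp_force: 0.0
```

```bash
python3 - <<'E'
from h import *
o=manip.get_obs();print(o['clock'],o['position'],o['ft_force'])
dots('wrist',yaw=-28.7)
E
```

```text
16.825 [ 0.481 -0.035  0.206] [-0.552  0.277 -0.248]
wrist pointer [ 0.596 -0.101] yaw -29.998987777146056
wrist yellow 147 r 0.03151302057757941 joint deg(mod360) -46.65048639333196 -406.65048639333196
wrist green 302 r 0.025114269043926274 joint deg(mod360) -56.13120148299676 -416.13120148299674
wrist blue 666 r 0.024931000996927802 joint deg(mod360) -48.391853579806366 -408.39185357980637
wrist red 881 r 0.024161100823421412 joint deg(mod360) -50.96668331716745 -410.96668331716745
```

The wheel is now at the blue notch (about −50°). Lift off, let it settle and check.

move_arm(
  plan=[0,0,0,-0.006,0,0,0,0,0,0,-0.006,0,-0.02,0,0,0,0,-0.006,0,-0.042,0,0,0,0,-0.006,0,-0.042,0,0,0,0,-0.033,0,-0.042,0,0,0,0,-0.058,0,-0.042,0,0,0,0,-0.058,0,-0.042,0,0,0,0,-0.058,0,-0.03,0,0,0,0,-0.058,0,-0.03,0,0,0,0,-0.058,0,-0.03,0],
)

```text
clock: 18.12
position: [0.4537, -0.0865, 0.2354]
ee_rot: [0.856, 0.517, -0.0, -0.0]
ft_force: [0.6, 0.1, 0.1]
grip_width: -0.0
grasp_force: 0.0
```

```bash
python3 - <<'E'
from h import *
o=manip.get_obs();print(o['clock'],o['position'],o['ft_force'])
dots('wrist',yaw=-28.7);dots('top',yaw=-28.7)
E
```

```text
18.125 [ 0.454 -0.086  0.235] [0.579 0.056 0.066]
wrist pointer [ 0.596 -0.099] yaw -28.626070756140575
wrist yellow 806 r 0.026160914043470113 joint deg(mod360) -50.788273591379266 -410.78827359137927
wrist green 670 r 0.025355844532189607 joint deg(mod360) -49.85956791439321 -409.8595679143932
wrist blue 710 r 0.024711939118966818 joint deg(mod360) -50.501519285272536 -410.50151928527254
wrist red 814 r 0.02449738320170336 joint deg(mod360) -52.66374982310694 -412.66374982310697
top pointer [ 0.594 -0.095] yaw -26.68994756966943
top yellow 52 r 0.025489779746324662 joint deg(mod360) -52.752808153222745 -412.75280815322276
top green 46 r 0.02528215363718123 joint deg(mod360) -50.95911874772372 -410.9591187477237
top blue 52 r 0.024843185818533182 joint deg(mod360) -50.537544475024106 -410.5375444750241
top red 53 r 0.024362909321146375 joint deg(mod360) -51.299921974130825 -411.2999219741308
```

The wheel is settled in the blue notch at −51°. Now the last click, with the same push.

move_arm(
  plan=[0,0,0,0,0,0.018,0,0,0,0,0,0,0.03,0,0,0,0,0.004,0,0.03,0,0,0,0,0.01,0,0.03,0,0,0,0,0.016,0,0.03,0,0,0,0,0.022,0,0.03,0,0,0,0,0.027,0,0.03,0,0,0,0,0.032,0,0.03,0,0,0,0,0.036,0,0.03,0,0,0,0,0.04,0,0.03,0,0,0,0,0.043,0,0.03,0,0,0,0,0.046,0,0.03,0],
)

```text
clock: 19.73
position: [0.4752, -0.0459, 0.2058]
ee_rot: [0.856, 0.517, 0.0, -0.0]
ft_force: [-2.4, -0.1, -0.9]
grip_width: 0.0
grasp_force: 0.9
```

move_arm(
  plan=[0,0,0,0.002,0,0,0,0,0,0,0.004,0,0,0,0,0,0,0.006,0,0,0,0,0,0,0.008,0,0,0,0,0,0,0.01,0,0,0,0,0,0,0.01,0,0,0],
)

```text
clock: 20.48
position: [0.4798, -0.0371, 0.2057]
ee_rot: [0.856, 0.517, 0.0, -0.0]
ft_force: [0.5, 0.3, 0.4]
grip_width: -0.0
grasp_force: 0.0
```

```bash
python3 - <<'E'
from h import *
o=manip.get_obs();print(o['clock'],o['position'],o['ft_force'])
dots('wrist',yaw=-28.7)
E
```

```text
20.475 [ 0.48  -0.037  0.206] [0.528 0.301 0.403]
wrist pointer [ 0.596 -0.101] yaw -29.94838174906825
wrist green 48 r 0.03301077439446306 joint deg(mod360) 0.9861435496292188 -359.0138564503708
wrist blue 504 r 0.02567134218001072 joint deg(mod360) -6.28694789732387 -366.2869478973239
wrist red 709 r 0.0248496782343028 joint deg(mod360) -3.645501170277271 -363.64550117027727
```

move_arm(
  plan=[0,0,0,0.001,0,0,0,0,0,0,0.002,0,0,0,0,0,0,0.002,0,0,0,0,0,0,-0.004,0,0,0,0,0,0,-0.004,0,-0.02,0,0,0,0,-0.004,0,-0.045,0,0,0,0,-0.004,-0.03,-0.07,0,0,0,0,-0.004,-0.07,-0.1,0,0,0,0,-0.004,-0.07,-0.1,0,0,0,0,-0.004,-0.07,-0.1,0],
)

```text
clock: 21.78
position: [0.416, -0.0085, 0.3056]
ee_rot: [0.856, 0.517, 0.0, -0.0]
ft_force: [-0.4, -0.7, -0.6]
grip_width: -0.003
grasp_force: 0.0
```

```bash
python3 - <<'E'
from h import *
o=manip.get_obs();print(o['clock'],o['position'],o['ft_force'])
dots('wrist',yaw=-28.7);c=dots('top',yaw=-28.7)
for l in ['cup_mid','tamper_mid','jar_mid']:
    r=manip.tip_of(c,l); print(l,[w(c,d['position']) for d in r[:1]])
c=shot('wrist');save(c,'w6.png')
E
```

```text
21.775 [ 0.416 -0.009  0.306] [-0.382 -0.674 -0.601]
wrist pointer [ 0.596 -0.099] yaw -28.75134889001438
wrist yellow 302 r 0.02598722100986173 joint deg(mod360) -2.0985109931914963 -362.0985109931915
wrist green 236 r 0.026356985397229988 joint deg(mod360) -0.41354234272066037 -360.4135423427207
wrist blue 232 r 0.02559584857968103 joint deg(mod360) 0.9371566827873892 -359.0628433172126
wrist red 249 r 0.024927528115524678 joint deg(mod360) 1.3255637770007809 -358.67443622299925
top pointer [ 0.595 -0.098] yaw -28.657810373361755
top yellow 53 r 0.025550800640012417 joint deg(mod360) -1.7247136597394501 -361.72471365973945
top green 48 r 0.025352676228678487 joint deg(mod360) -0.4546423126460297 -360.454642312646
top blue 53 r 0.025625015409250405 joint deg(mod360) 0.9413490041875434 -359.05865099581246
top red 52 r 0.024843185818533182 joint deg(mod360) 0.8924555249758725 -359.10754447502416
cup_mid [array([0.632, 0.119, 0.031])]
tamper_mid [array([ 0.701, -0.037,  0.045])]
jar_mid [array([ 0.43 , -0.209,  0.043])]
```

View pics/w6.png

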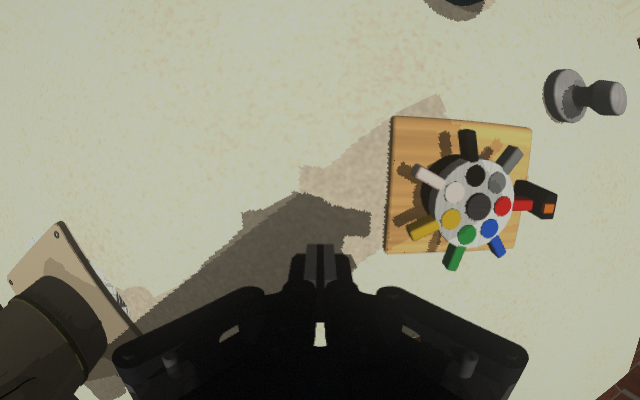

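Red (522,205) is lined up with the orange pointer (548,208). The wheel reads about 0°, the arm is clear and the bystanders have not moved.

```bash
python3 -c "from workcell import manip; print(manip.hand_in())"
```

```text
the job is handed in; nothing more can be done
None
```

The job is handed in: red rests at the pointer (wheel within about 2° of 0) after settling on blue, the peak measured wrist force was about 12 N, and the cup, tamper and jar stand where they were.

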